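# Tare the scale and point out the two tea jars

### The arm

A 6-joint arm with a two-finger parallel gripper is mounted at the origin on the work surface. World frame = base frame: x ahead of the robot, y to its left, z up, the work surface at z = 0. Lengths are in mm, angles in rad, forces in N, time in s.
With the tool pointing down it reaches from about 375 to 900 mm from the base axis. Payload 3.1 kg.
Tool frame: the origin (TCP) lies between the finger pads; the fingertips stand 11 mm ahead of it and the grasp point (between the pads) lies 8 mm behind it (r.tip_reach is the distance from the TCP to the fingertips, in mm); z points along the fingers, x is the direction in which the jaws open and shut, and the axes are right-handed (so a half turn about z gives the same grasp; the last joint's range is limited). The gripper opens to 87 mm and grips with 3 to 60 N. Pads are 19 mm wide; open, the fingers measure 117 mm over their backs; the gripper's body (75 mm by 190 mm) begins 51 mm behind the grasp point.
Start: joints at [-1.306, 0.527, 1.433, -0, 1.181, -0.178], TCP at [267.813, -564.688, 208.748] pointing down, gripper open.
Joint ranges: [-3.08, 3.08], [-0.75, 2.2], [0.22, 2.44], [-1.43, 4.57], [0, 2.65], [-2.85, 2.85]. Speed limits (rad/s): [2.79, 2.79, 3.14, 3.14, 3.14, 3.14].

### API

Orientations are given as a 3x3 rotation matrix whose columns are the frame's x, y, z axes.
In Python, from rig import r, vision, nets gives the robot as it stands. The module is installed in compiled form; this text tells all that it offers.
- The arm moves only by the shell command python3 -m pendant 'ROWS' [FORCE]. ROWS is JSON, a list of rows, each an object of numbers: "wx", "wy", "wz": the turn, a rotation vector about the tool's x, y, z in degrees; "dx", "dy", "dz": the shift along the tool's x, y, z in m; "fingers": the closure, from -1 (fully open) to 1 (shut). In form: [{"wx": .., "wy": .., "wz": .., "dx": .., "dy": .., "dz": .., "fingers": ..}, ...]. A call has 1 to 8 rows; each row is the pose to reach, as a shift and turn from the pose commanded when the call began, along the tool's axes at that moment; what a row does not reach only later rows make up. A row lasts 1/8 s, in which the tool goes at most 62.5 mm and 10.7 degrees, less where a joint would pass 70% of its speed; a pose out of reach is approached as far as the arm can. A call with a gripper value outside its range is refused whole. The fingers move at their own pace and stop on an object; FORCE is the grip in N (left out, the last holds). Time passes only in rows, so rows that repeat a pose let the fingers close. It gives the time, the measured TCP pose, the force and the opening at its end, in the units of the state.
- r.state(): the state, without advancing time (a new reading comes with each control period).
- vision.capture(name): name is "scene" or "side" or "wrist"; returns the picture (384x512x3 uint8, red, green, blue); there is no depth.
- vision.calibration(name): a dict with "fx", "fy", "cx", "cy" (pixels), "rvec" (rotation vector, rad) and "tvec" (3), from world to camera coordinates, as OpenCV has them. Camera axes: x right, y down, z forward; pixel columns grow to the right and rows downward; lengths in mm; the calibration is good to about 2 mm. A picture is of the moment at which its call begins: read the wrist's pose just before it. calibration takes no time and is no camera call; for the wrist camera it gives the pose at the moment of the call.
- r.hand_in(): hands the job in, once; it reports no verdict.
Trained networks look in the newest picture that a camera, given by its name, has taken for a name from the list of things; names that differ only in an ending like _2 or _b are one class to them, and where a whole thing is asked for, a point or a joint stands for the part that bears it (a point fixed in the world has none). Each returns a list of dicts, best first, with "confidence" (0 to 1); they miss things now and then, are a little off and sometimes report something else, mostly with a low value. They report only what shows in the picture. A call takes as long as a camera call.
- nets.boxes_of(camera, label): "xy" ([column, row] in pixels, amid what is visible of it).
- nets.outline_of(camera, label): "pixels" (384x512 bool, what is visible of it) and "xy" ([column, row] in pixels, amid what is visible of it).
- nets.place_of(camera, label): "xy" ([column, row] in pixels: a listed point, or the origin of a listed thing).
The state is a dict: "time_s": time; "joint_positions": joint angles; "joint_velocities": joint speeds; "joint_efforts": joint torques, N m; "tool_pos": TCP position; "ee_rot": TCP orientation; "contact_force": force on the tool from outside, world axes, zero at the start; "ft_torque": the same for the moment, N m; "opening": finger opening in mm.
Only numpy, scipy, OpenCV 4.12 (cv2) and the standard library are available. Lean on these libraries where they do the work, as an engineer would, in place of code of your own. Each camera call takes 0.05 s, during which the arm holds its last target.

### The job

Make the scale ready for weighing a tea: press its green tare key gently all the way down and let it come up again. Then show the apprentice which two jars to weigh from: point straight down at the jar of red rose hips, fingertips two or three centimetres above its lid knob, and stay there for about two seconds without touching it, then point in the same way at the jar of blue cornflowers and finish still pointing there. Press no other key, do not touch, move or lift any jar or other loose thing, and keep the fingertips at least five centimetres above the other three jars when passing, so that none of them is pointed at.

Things in the scene. Friction and masses are not known exactly. Their poses are not given: they have to be found in the camera images.
- jar_red: The jar of red rose hips (small round dark-red berries). Loose closed glass storage jar, 84 mm in diameter, standing upright; domed glass lid with a ball knob 26 mm in diameter on its axis, whose top is 178 mm above the origin. Origin: centre of its underside, z up.
- jar_blue: The jar of blue cornflowers (blue petals). Loose closed glass storage jar, 84 mm in diameter, standing upright; domed glass lid with a ball knob 26 mm in diameter on its axis, whose top is 178 mm above the origin. Origin: centre of its underside, z up.
- jar_green: The jar of green mint leaves. Loose closed glass storage jar, 84 mm in diameter, standing upright; domed glass lid with a ball knob 26 mm in diameter on its axis, whose top is 178 mm above the origin. Origin: centre of its underside, z up.
- jar_yellow: The jar of yellow camomile heads. Loose closed glass storage jar, 84 mm in diameter, standing upright; domed glass lid with a ball knob 26 mm in diameter on its axis, whose top is 178 mm above the origin. Origin: centre of its underside, z up.
- jar_brown: The jar of brown bark chips. Loose closed glass storage jar, 84 mm in diameter, standing upright; domed glass lid with a ball knob 26 mm in diameter on its axis, whose top is 178 mm above the origin. Origin: centre of its underside, z up.
- scale: White electronic counter scale, fixed, 220 mm deep (its x) by 190 mm wide (its y); origin: centre of its underside; its front deck with display and keys is on its -x side and 36 mm high, the plinth behind it is 47 mm high and starts 34 mm in front of the origin; the round steel pan (128 mm in diameter, centred 36 mm behind the origin) is 58 mm high. The keys stand 64 mm either side of its centre line: green at +y, red at -y.
- tare_key_top (a point): Centre of the top of the scale's green tare key (22 by 28 mm, the long side along the scale's y, standing 7 mm proud of the deck); pressed straight down. Its axes are the scale's.
- tare_key (a joint): How far the green tare key is pressed, m: 0 up, 0.004 fully down. Spring: it starts to move at 1 N, is fully down at 5 N and comes up by itself.
- power_key_top (a point): Centre of the top of the scale's red power key, same size and make as the tare key, at the other side of the display. Not to be pressed.
- power_key (a joint): How far the red power key is pressed, m: 0 up, 0.004 fully down; starts to move at 1 N.
- dish: White porcelain weighing dish, loose, 96 mm in diameter and 26 mm high, standing empty on the scale's pan. Origin: centre of its underside.
- mortar: White marble mortar bowl, loose, 104 mm in diameter, 75 mm high. Origin: centre of its underside.
- tin: Dark steel tea tin with a broad white label, loose, 72 mm in diameter, 85 mm high. Origin: centre of its underside.
- tincture: Small amber tincture bottle with a black cap, loose, 52 mm in diameter, 110 mm high. Origin: centre of its underside.
- scoop: Spoon-shaped scoop lying flat, loose, 170 mm long along its x, wooden handle towards -x. Origin: under its middle.

How it is judged:
By the outcome, as a careful person would: the job done as asked, in the order asked, and still so for the second after the job is handed in, with the robot touching nothing.
It also fails if it takes over 61 s, if anything falls off the work surface, if the arm or the gripper's body presses on something with over 40 N, if the wrist force passes 120 N, or if a joint passes its speed limit or range.

## Working session

There is one attempt and no reset: what is moved stays moved. The work goes in short steps, Python scripts to look and compute and a shell command to move; the robot and the scene stay as the last step left them, time stands still between calls to the robot, and variables do not carry over. Pictures are saved under pics/ and viewed, and the job is handed in when it is done.

```bash
mkdir -p pics; python3 - <<'E'
from rig import r,vision,nets
import cv2
s=r.state();print({k:s[k] for k in("time_s","tool_pos","ee_rot","contact_force","opening")},r.tip_reach)
for c in("scene","side"):
    im=vision.capture(c);cv2.imwrite(f"pics/{c}0.png",im[:,:,::-1]);print(c,vision.calibration(c))
    for n in("jar_red","jar_blue","jar_green","jar_yellow","jar_brown","scale","tare_key_top","power_key_top"):
        print(n,[(x["xy"],round(x["confidence"],2)) for x in nets.place_of(c,n)[:2]])
print(r.state()["time_s"])
E
```

```text
{'time_s': 0.0, 'tool_pos': array([ 267.61507328, -563.96995836,  207.78690145]), 'ee_rot': array([[ 4.28466235e-01, -9.03557609e-01, -5.76744182e-04],
       [-9.03555305e-01, -4.28466465e-01,  2.07352110e-03],
       [-2.12066130e-03, -3.67313511e-04, -9.99997684e-01]]), 'contact_force': array([-0.39962567,  1.12785909, -0.19160327]), 'opening': 86.92066145934152} 11.0
scene {'fx': 391.97346852829884, 'fy': 391.97346852829884, 'cx': 255.7351701374437, 'cy': 189.5804092754656, 'rvec': array([ 2.02025422,  0.99809066, -0.48638416]), 'tvec': array([-306.18029742, -210.40543677, 1446.97525403])}
jar_red [([156.3, 281.5], 0.71)]
jar_blue [([265.4, 236.5], 0.79)]
jar_green [([166.4, 234.2], 0.85)]
jar_yellow [([208.5, 211.5], 0.57)]
jar_brown [([223.3, 257.5], 0.66)]
scale [([332.6, 175.7], 0.56)]
tare_key_top [([317.3, 145.2], 0.4)]
power_key_top [([298.5, 163.4], 0.52)]
side {'fx': 419.8929356700911, 'fy': 419.8929356700911, 'cx': 259.93294825183636, 'cy': 179.4244731790501, 'rvec': array([ 0.90988698, -2.30873297,  1.27220244]), 'tvec': array([402.14051962, 282.76493631, 673.10928745])}
jar_red [([332.8, 154.4], 0.84)]
jar_blue [([253.1, 184.2], 0.59)]
jar_green [([350.6, 183.7], 0.9)]
jar_yellow [([326.3, 201.5], 0.77), ([147.5, 205.5], 0.23)]
jar_brown [([286.4, 169.4], 0.59)]
scale [([171.1, 274.6], 0.96)]
tare_key_top [([180.3, 298.9], 0.58)]
power_key_top [([221.7, 250.7], 0.53)]
0.9
```

View pics/scene0.png

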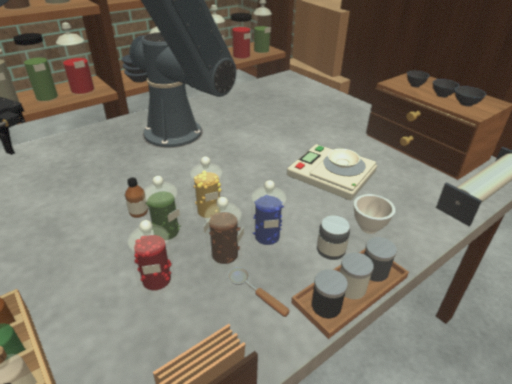

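View pics/side0.png

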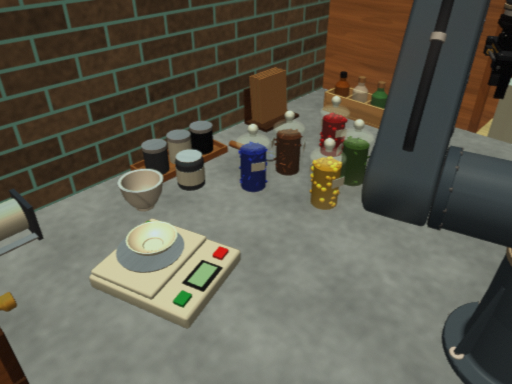

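```bash
cat > h.py <<'E'
import numpy as np,cv2
from rig import vision
def cam(c):
    k=vision.calibration(c);K=np.array([[k["fx"],0,k["cx"]],[0,k["fy"],k["cy"]],[0,0,1]]);R=cv2.Rodrigues(k["rvec"])[0];return K,R,np.array(k["tvec"])
def onz(c,uv,z):
    K,R,t=cam(c);d=R.T@np.linalg.inv(K)@np.array([*uv,1.]);o=-R.T@t;return o+d*(z-o[2])/d[2]
def proj(c,p):
    K,R,t=cam(c);q=K@(R@np.array(p)+t);return q[:2]/q[2]
def tri(obs):
    A=[];b=[]
    for c,uv in obs:
        K,R,t=cam(c);d=R.T@np.linalg.inv(K)@np.array([*uv,1.]);d/=np.linalg.norm(d);o=-R.T@t;M=np.eye(3)-np.outer(d,d);A.append(M);b.append(M@o)
    return np.linalg.lstsq(np.vstack(A),np.hstack(b),rcond=None)[0]
E
python3 - <<'E'
from h import *
D={"red":((156.3,281.5),(332.8,154.4),0),"blue":((265.4,236.5),(253.1,184.2),0),"green":((166.4,234.2),(350.6,183.7),0),"yellow":((208.5,211.5),(326.3,201.5),0),"brown":((223.3,257.5),(286.4,169.4),0),"scale":((332.6,175.7),(171.1,274.6),0),"tare":((317.3,145.2),(180.3,298.9),43),"power":((298.5,163.4),(221.7,250.7),43)}
for n,(a,b,z) in D.items(): print(n,onz("scene",a,z).round(),onz("side",b,z).round(),tri([("scene",a),("side",b)]).round())
E
```

```text
red [ 603. -364.    0.] [ 591. -359.    0.] [ 597. -364.   -5.]
blue [637. -75.   0.] [651. -83.   0.] [643. -78.   6.]
green [ 477. -274.    0.] [ 466. -259.    0.] [ 471. -270.   -7.]
yellow [ 465. -138.    0.] [ 465. -149.    0.] [ 464. -142.    3.]
brown [ 633. -203.    0.] [ 635. -200.    0.] [ 635. -202.   -0.]
scale [550. 268.   0.] [543. 262.   0.] [547. 264.  -1.]
tare [435. 308.  43.] [447. 309.  43.] [441. 308.  46.]
power [480. 182.  43.] [485. 179.  43.] [483. 180.  45.]
```

Scene picture: five jars, knobs at about (147,227), (269,187), (158,183), (205,162), (223,203); scale at (333,168) with green key at (320,148) and red at (300,166). Side picture: green key at (183,298). I'll zoom to refine.

```bash
python3 - <<'E'
import cv2,numpy as np
from h import *
for c,cs,nm in(("scene",(110,145,200,150),"a"),("scene",(270,130,120,75),"b"),("side",(230,85,160,120),"c"),("side",(90,210,160,120),"d")):
    im=cv2.imread(f"pics/{c}0.png");x,y,w,h=cs;f=750//w if w*h<13000 else 4 if w<190 else 3.8
    z=cv2.resize(im[y:y+h,x:x+w],None,fx=4,fy=4,interpolation=cv2.INTER_CUBIC)
    P={"r":(597,-364,165),"b":(643,-78,165),"g":(471,-270,165),"y":(464,-142,165),"br":(635,-202,165),"t":(441,308,43),"p":(483,180,43)}
    for n,p in P.items():
        u=proj(c,p);print(c,n,u.round(1));cv2.drawMarker(z,tuple(int(v) for v in ((u-[x,y])*4+1.5)),(255,0,255),0,9)
    cv2.imwrite(f"pics/z{nm}.png",z)
# colour centroids of keys
for c,(x,y,w,h) in(("scene",(285,138,50,45)),("side",(160,235,80,80))):
    im=cv2.imread(f"pics/{c}0.png")[y:y+h,x:x+w];hv=cv2.cvtColor(im,cv2.COLOR_BGR2HSV)
    for n,m in(("g",(hv[...,0]>50)&(hv[...,0]<80)&(hv[...,1]>170)),("r",((hv[...,0]<6)|(hv[...,0]>174))&(hv[...,1]>170))):
        k,l,st,ce=cv2.connectedComponentsWithStats(m.astype(np.uint8));print(c,n,[(st[i],ce[i]+[x,y]) for i in range(1,k) if st[i][4]>8])
E
python3 -c "
import cv2,numpy as np
a,b,c,d=[cv2.resize(cv2.imread(f'pics/z{k}.png'),(800,600)) for k in 'abcd']
for n,i in zip('abcd',(a,b,c,d)):cv2.imwrite(f'pics/y{n}.png',i)"
```

```text
scene r [143.7 225.2]
scene b [267.9 186. ]
scene g [157.9 180.3]
scene y [203.2 161.4]
scene br [221.2 204.5]
scene t [318.6 145.9]
scene p [298.8 164. ]
scene r [143.7 225.2]
scene b [267.9 186. ]
scene g [157.9 180.3]
scene y [203.2 161.4]
scene br [221.2 204.5]
scene t [318.6 145.9]
scene p [298.8 164. ]
side r [337.7 100.4]
side b [253.6 128.2]
side g [359.2 124.3]
side y [331.3 142.8]
side br [289.4 113.9]
side t [183.1 300.3]
side p [221.9 251.4]
side r [337.7 100.4]
side b [253.6 128.2]
side g [359.2 124.3]
side y [331.3 142.8]
side br [289.4 113.9]
side t [183.1 300.3]
side p [221.9 251.4]
scene g []
scene r []
side g [(array([ 14,  57,  17,  14, 140], dtype=int32), array([182.08571429, 298.32142857]))]
side r [(array([ 53,  12,  15,  12, 117], dtype=int32), array([220.05982906, 252.47008547]))]
```

View pics/za.png

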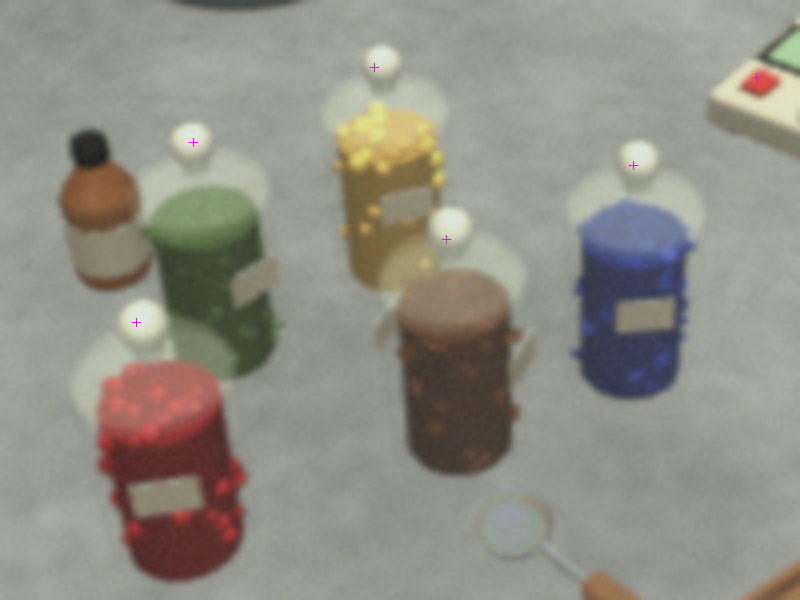

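View pics/zb.png

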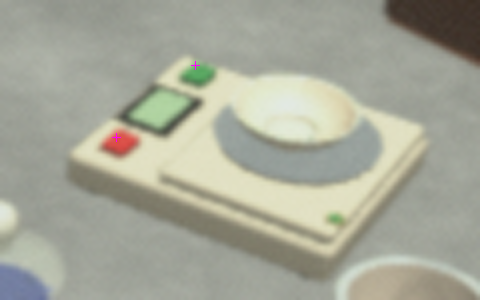

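View pics/zc.png

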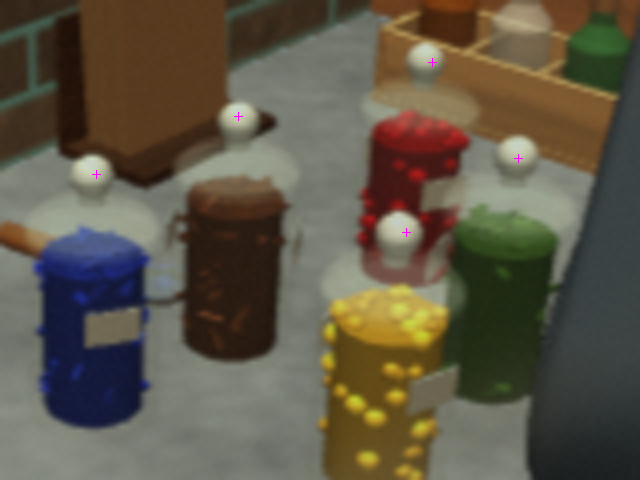

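View pics/zd.png

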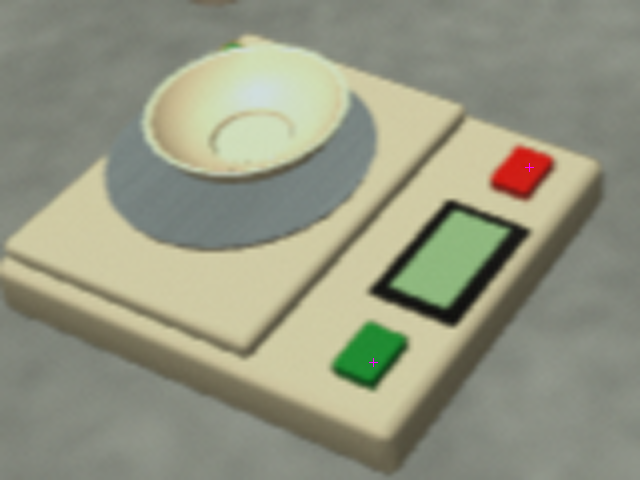

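```bash
python3 - <<'E'
from h import *
D={"red":((145.1,225.1),(336.1,99.1),165),"blue":((269.1,184.1),(252.6,127.9),165),"green":((157.6,179.6),(358.9,123.9),165),"yellow":((205.1,159.9),(329.1,142.4),165),"brown":((222.1,200.9),(289.4,113.6),165),"tare":((318.8,147.9),(182.4,297.4),43),"power":((299.6,165.1),(220.4,252.1),43)}
for n,(a,b,z) in D.items(): print(n,onz("scene",a,z).round(),onz("side",b,z).round(),tri([("scene",a),("side",b)]).round())
print(-cam("side")[1].T@cam("side")[2],-cam("scene")[1].T@cam("scene")[2])
E
```

```text
red [ 598. -362.  165.] [ 605. -369.  165.] [ 602. -363.  168.]
blue [639. -71. 165.] [646. -77. 165.] [642. -73. 168.]
green [ 468. -269.  165.] [ 473. -271.  165.] [ 471. -270.  166.]
yellow [ 461. -134.  165.] [ 469. -140.  165.] [ 466. -136.  168.]
brown [ 626. -193.  165.] [ 636. -203.  165.] [ 630. -196.  169.]
tare [451. 299.  43.] [447. 305.  43.] [448. 303.  41.]
power [489. 178.  43.] [484. 183.  43.] [486. 181.  40.]
[ 11.01020736 580.50762317 598.02909156] [1199.78525962 -553.55297318  697.02843903]
```

```bash
cat >> h.py <<'E'
def need(tip,xdir=None):
    from rig import r
    s=r.state();R=np.array(s["ee_rot"]);p=np.array(s["tool_pos"]);d=R.T@(np.array(tip)+[0,0,r.tip_reach]-p)
    out={"d":(d/1000).round(4)}
    if xdir is not None:
        x=np.array(xdir,float);x/=np.linalg.norm(x);z=np.array([0,0,-1.]);T=np.c_[x,np.cross(z,x),z]
        out["w"]=np.degrees(cv2.Rodrigues(R.T@T)[0].ravel()).round(2)
    print("t",round(s["time_s"],2),"tip",(p+R[:,2]*r.tip_reach).round(1),"F",np.round(s["contact_force"],1),"open",round(s["opening"],1),out)
E
python3 -m pendant '[{"dz":-0.06,"fingers":1},{"dz":-0.095,"fingers":1},{"dz":-0.095,"fingers":1}]' 10
python3 - <<'E'
from h import *
need((520,-150,290));need((448,303,290),(.297,-.953,0))
E
```

```text
t 0.9 tip [ 267.8 -564.7  197.8] F [ 0.1 -0.3  1.1] open 87.1 {'d': array([-0.2666, -0.4055, -0.0922])}
t 0.9 tip [ 267.8 -564.7  197.8] F [ 0.1 -0.3  1.1] open 87.1 {'d': array([-0.7068, -0.5346, -0.0922]), 'w': array([-0.  ,  0.  ,  8.06])}invalid input at $[0]: expected keys wx, wy, wz, dx, dy, dz, fingers
```

All keys are required.

```bash

python3 -m pendant '[{"wx":0,"wy":0,"wz":0,"dx":0,"dy":0,"dz":-0.05,"fingers":1},{"wx":0,"wy":0,"wz":0,"dx":0,"dy":0,"dz":-0.095,"fingers":1},{"wx":0,"wy":0,"wz":0,"dx":0,"dy":0,"dz":-0.095,"fingers":1}]' 10
python3 - <<'E'
from h import *
need((520,-150,290));need((448,303,290),(.297,-.953,0))
E
```

```text
time_s: 1.27
tool_pos: [268.6, -567.3, 308.6]
ee_rot: [[0.429, -0.904, 0.003], [-0.903, -0.429, -0.01], [0.01, 0.002, -1.0]]
contact_force: [0.8, -0.3, -0.3]
opening: 64.7
t 1.27 tip [ 268.6 -567.4  297.6] F [ 0.8 -0.3 -0.3] open 64.7 {'d': array([-0.2694, -0.406 ,  0.0042])}
t 1.27 tip [ 268.6 -567.4  297.6] F [ 0.8 -0.3 -0.3] open 64.7 {'d': array([-7.095e-01, -5.351e-01, -4.000e-04]), 'w': array([ 0.06, -0.58,  8.07])}
```

```bash

python3 -m pendant '[{"wx":0,"wy":0,"wz":0,"dx":-0.02,"dy":-0.03,"dz":0,"fingers":1},{"wx":0,"wy":0,"wz":0,"dx":-0.05,"dy":-0.075,"dz":0,"fingers":1},{"wx":0,"wy":0,"wz":0,"dx":-0.08,"dy":-0.12,"dz":0,"fingers":1},{"wx":0,"wy":0,"wz":0,"dx":-0.11,"dy":-0.165,"dz":0,"fingers":1},{"wx":0,"wy":0,"wz":0,"dx":-0.14,"dy":-0.21,"dz":0,"fingers":1},{"wx":0,"wy":0,"wz":0,"dx":-0.17,"dy":-0.255,"dz":0,"fingers":1},{"wx":0,"wy":0,"wz":0,"dx":-0.2,"dy":-0.3,"dz":0,"fingers":1},{"wx":0,"wy":0,"wz":0,"dx":-0.225,"dy":-0.34,"dz":0,"fingers":1}]' 
python3 - <<'E'
from h import *
need((448,303,200),(.297,-.953,0))
E
```

```text
time_s: 2.28
tool_pos: [478.7, -213.4, 302.7]
ee_rot: [[0.429, -0.903, -0.002], [-0.903, -0.429, 0.001], [-0.002, 0.001, -1.0]]
contact_force: [0.6, -0.2, -1.0]
opening: 0.5
t 2.27 tip [ 478.7 -213.4  291.7] F [ 0.6 -0.2 -1. ] open 0.5 {'d': array([-0.4795, -0.1938,  0.0924]), 'w': array([0.06, 0.1 , 8.09])}
```

```bash

python3 -m pendant '[{"wx":0,"wy":0,"wz":1,"dx":-0.03,"dy":-0.012,"dz":0,"fingers":1},{"wx":0,"wy":0,"wz":2,"dx":-0.08,"dy":-0.032,"dz":0,"fingers":1},{"wx":0,"wy":0,"wz":3,"dx":-0.13,"dy":-0.052,"dz":0,"fingers":1},{"wx":0,"wy":0,"wz":4,"dx":-0.18,"dy":-0.072,"dz":0,"fingers":1},{"wx":0,"wy":0,"wz":5,"dx":-0.23,"dy":-0.092,"dz":0,"fingers":1},{"wx":0,"wy":0,"wz":6,"dx":-0.28,"dy":-0.112,"dz":0,"fingers":1},{"wx":0,"wy":0,"wz":7,"dx":-0.33,"dy":-0.132,"dz":0,"fingers":1},{"wx":0,"wy":0,"wz":8,"dx":-0.38,"dy":-0.152,"dz":0,"fingers":1}]' 
python3 - <<'E'
from h import *
need((448,303,120),(.297,-.953,0))
E
```

```text
time_s: 3.28
tool_pos: [452.1, 194.4, 302.8]
ee_rot: [[0.298, -0.955, -0.002], [-0.955, -0.298, -0.0], [-0.0, 0.002, -1.0]]
contact_force: [0.4, -0.3, 0.2]
opening: 1.0
t 3.27 tip [452.1 194.3 291.8] F [ 0.4 -0.3  0.2] open 1.0 {'d': array([-0.1049, -0.0287,  0.1718]), 'w': array([0.09, 0.01, 0.02])}
```

```bash

python3 -m pendant '[{"wx":0,"wy":0,"wz":0,"dx":-0.04,"dy":-0.011,"dz":0.02,"fingers":1},{"wx":0,"wy":0,"wz":0,"dx":-0.08,"dy":-0.022,"dz":0.06,"fingers":1},{"wx":0,"wy":0,"wz":0,"dx":-0.105,"dy":-0.029,"dz":0.11,"fingers":1},{"wx":0,"wy":0,"wz":0,"dx":-0.105,"dy":-0.029,"dz":0.15,"fingers":1},{"wx":0,"wy":0,"wz":0,"dx":-0.105,"dy":-0.029,"dz":0.172,"fingers":1},{"wx":0,"wy":0,"wz":0,"dx":-0.105,"dy":-0.029,"dz":0.172,"fingers":1},{"wx":0,"wy":0,"wz":0,"dx":-0.105,"dy":-0.029,"dz":0.172,"fingers":1}]' 
python3 - <<'E'
from h import *
from rig import nets
need((448,303,50),(.297,-.953,0))
for c in("wrist","side","scene"):
    k=cam(c)
    im=vision.capture(c)
    K,R,t=k;print(c,-R.T@t)
    cv2.imwrite(f"pics/{c}1.png",im[:,:,::-1])
print([(x["xy"],x["confidence"]) for x in nets.place_of("wrist","tare_key_top")[:2]],proj("wrist",(448,303,43)),proj("wrist",(486,181,43)))
E
```

```text
time_s: 4.15
tool_pos: [449.8, 301.7, 132.1]
ee_rot: [[0.298, -0.954, 0.001], [-0.954, -0.298, 0.0], [-0.0, -0.001, -1.0]]
contact_force: [0.2, -1.2, 0.1]
opening: 0.2
t 4.15 tip [449.8 301.7 121.1] F [ 0.2 -1.2  0.1] open 0.2 {'d': array([-0.0018,  0.0014,  0.0711]), 'w': array([-0.04,  0.  ,  0.05])}
wrist [520.34277361 322.96063919 308.91113089]
side [ 11.01020736 580.50762317 598.02909156]
scene [1199.78525962 -553.55297318  697.02843903]
[([258.0, 198.3], 0.83)] [256.10523351 197.4500375 ] [384.01215207 197.58068674]
```

View pics/wrist1.png

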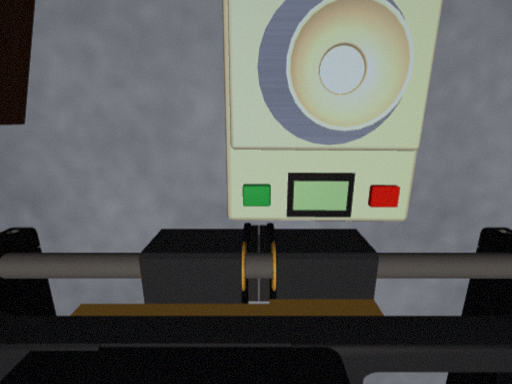

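View pics/side1.png

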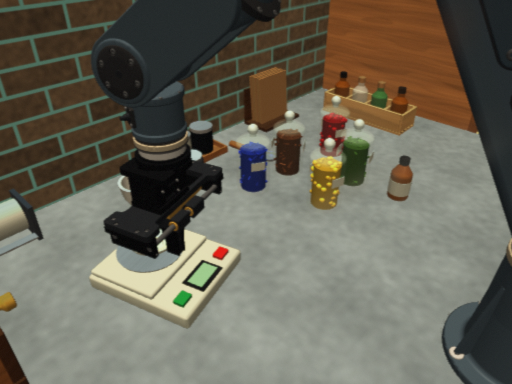

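Wrist view: green key spans about (243–271, 183–206), red key at (384,196), scale square with the tool.

```bash

python3 - <<'E'
from h import *
im=cv2.imread("pics/wrist1.png");hv=cv2.cvtColor(im,cv2.COLOR_BGR2HSV)
for n,m in(("g",(hv[...,0]>50)&(hv[...,0]<80)&(hv[...,1]>150)),("r",((hv[...,0]<6)|(hv[...,0]>174))&(hv[...,1]>170))):
    k,l,st,ce=cv2.connectedComponentsWithStats(m.astype(np.uint8))
    for i in range(1,k):
        if st[i][4]>80: print(n,st[i],ce[i],onz("wrist",ce[i],43))
print(proj("wrist",(449.8,301.7,43)),proj("wrist",(449.8,301.7,121)))
z=cv2.resize(im[170:280,200:310],None,fx=5,fy=5,interpolation=cv2.INTER_CUBIC);cv2.imwrite("pics/w1z.png",z)
E
```

```text
g [243 185  27  21 536] [256.36940299 194.61567164] [450.88120914 303.61740644  43.        ]
r [369 186  31  21 591] [383.62267343 195.94247039] [487.44353985 182.07192617  43.        ]
[257.88333532 196.1671779 ] [257.59216147 224.76306673]
```

View pics/w1z.png

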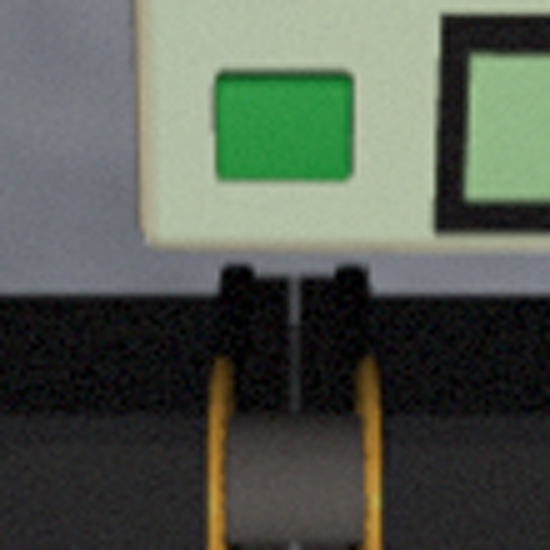

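```bash

python3 -m pendant '[{"wx":0,"wy":0,"wz":0,"dx":-0.0015,"dy":-0.001,"dz":0.02,"fingers":1},{"wx":0,"wy":0,"wz":0,"dx":-0.0015,"dy":-0.001,"dz":0.045,"fingers":1},{"wx":0,"wy":0,"wz":0,"dx":-0.0015,"dy":-0.001,"dz":0.06,"fingers":1},{"wx":0,"wy":0,"wz":0,"dx":-0.0015,"dy":-0.001,"dz":0.07,"fingers":1},{"wx":0,"wy":0,"wz":0,"dx":-0.0015,"dy":-0.001,"dz":0.07,"fingers":1},{"wx":0,"wy":0,"wz":0,"dx":-0.0015,"dy":-0.001,"dz":0.07,"fingers":1}]' 
python3 - <<'E'
from h import *
need((450.5,303.3,43),(.297,-.953,0))
im=vision.capture("wrist")
z=cv2.resize(im[150:290,180:340,::-1],None,fx=5,fy=4.2,interpolation=cv2.INTER_CUBIC);cv2.imwrite("pics/w2z.png",cv2.resize(z,(800,590)))
im=vision.capture("side")
cv2.imwrite("pics/s2.png",cv2.resize(im[210:330,90:250,::-1],None,fx=4.5,fy=4.5,interpolation=cv2.INTER_CUBIC))
E
```

```text
time_s: 5.1
tool_pos: [450.5, 303.6, 62.3]
ee_rot: [[0.299, -0.954, 0.001], [-0.954, -0.299, 0.001], [-0.0, -0.001, -1.0]]
contact_force: [-0.4, -0.2, -0.6]
opening: 0.6
t 5.1 tip [450.5 303.6  51.3] F [-0.4 -0.2 -0.6] open 0.6 {'d': array([0.0003, 0.0001, 0.0083]), 'w': array([-0.07,  0.01,  0.06])}
```

View pics/w2z.png

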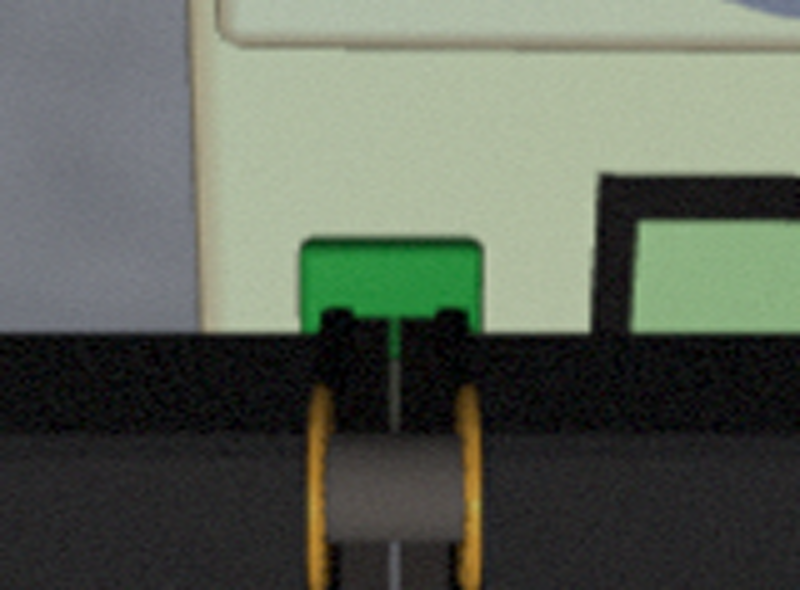

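View pics/s2.png

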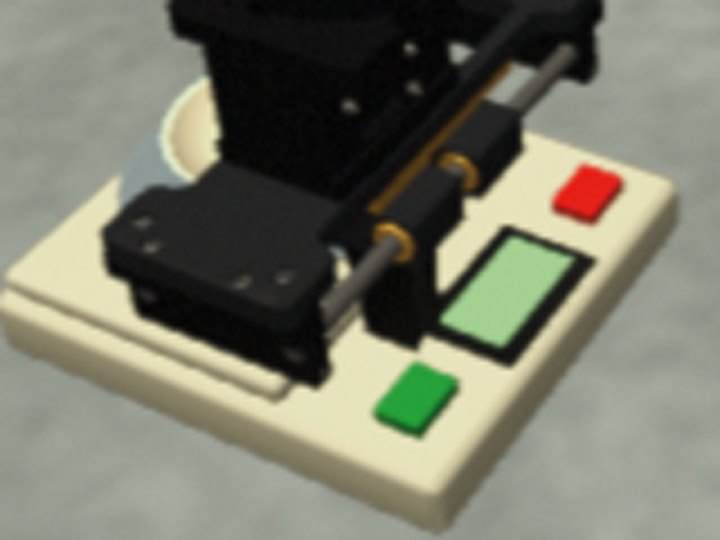

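```bash

python3 - <<'E'
from h import *
t=np.array((450.5,303.6,51.3));x=np.array((.299,-.954,0));y=np.array((-.954,-.299,0))
for c,(ox,oy,fx,fy) in {"wrist":(180,150,5,590/140),"side":(90,210,4.5,4.5)}.items():
    for n,p in (("tip",t),("key",t*[1,1,0]+[0,0,43]),("c++",t+13*x+9.5*y),("c+-",t+13*x-9.5*y),("c-+",t-13*x+9.5*y),("c--",t-13*x-9.5*y)):
        u=proj(c,p);print(c,n,u.round(1),"zoom",((u-[ox,oy])*[fx,fy]).round())
E
```

```text
wrist tip [257.6 224.6] zoom [388. 314.]
wrist key [257.6 220.5] zoom [388. 297.]
wrist c++ [275.3 236.7] zoom [477. 365.]
wrist c+- [275.8 212.1] zoom [479. 262.]
wrist c-+ [239.9 236.7] zoom [299. 365.]
wrist c-- [239.4 212.1] zoom [297. 262.]
side tip [181.2 292.6] zoom [410. 371.]
side key [181.7 295.9] zoom [413. 387.]
side c++ [190.1 289.2] zoom [451. 356.]
side c+- [180.9 285.6] zoom [409. 340.]
side c-+ [181.5 299.8] zoom [412. 404.]
side c-- [172.1 296. ] zoom [369. 387.]
```

```bash

python3 -m pendant '[{"wx":0,"wy":0,"wz":0,"dx":0,"dy":0,"dz":0.003,"fingers":1},{"wx":0,"wy":0,"wz":0,"dx":0,"dy":0,"dz":0.006,"fingers":1},{"wx":0,"wy":0,"wz":0,"dx":0,"dy":0,"dz":0.006,"fingers":1},{"wx":0,"wy":0,"wz":0,"dx":0,"dy":0,"dz":0.006,"fingers":1}]' 
python3 -m pendant '[{"wx":0,"wy":0,"wz":0,"dx":0,"dy":0,"dz":0.001,"fingers":1},{"wx":0,"wy":0,"wz":0,"dx":0,"dy":0,"dz":0.002,"fingers":1},{"wx":0,"wy":0,"wz":0,"dx":0,"dy":0,"dz":0.002,"fingers":1}]' 
python3 - <<'E'
from h import *
im=vision.capture("side")
cv2.imwrite("pics/s3.png",cv2.resize(im[210:330,90:250,::-1],None,fx=4.5,fy=4.5,interpolation=cv2.INTER_CUBIC))
need((0,0,0))
E
```

```text
time_s: 5.7
tool_pos: [450.0, 303.4, 55.7]
ee_rot: [[0.299, -0.954, -0.0], [-0.954, -0.299, -0.0], [0.0, 0.0, -1.0]]
contact_force: [-0.2, -0.2, -0.2]
opening: 0.7
time_s: 6.08
tool_pos: [449.9, 303.4, 53.7]
ee_rot: [[0.299, -0.954, -0.0], [-0.954, -0.299, -0.0], [0.0, 0.0, -1.0]]
contact_force: [-0.5, 0.8, -1.3]
opening: 0.4
t 6.12 tip [449.9 303.3  42.7] F [ 0.3  0.4 -0.7] open 0.3 {'d': array([0.1552, 0.52  , 0.0428])}
```

View pics/s3.png

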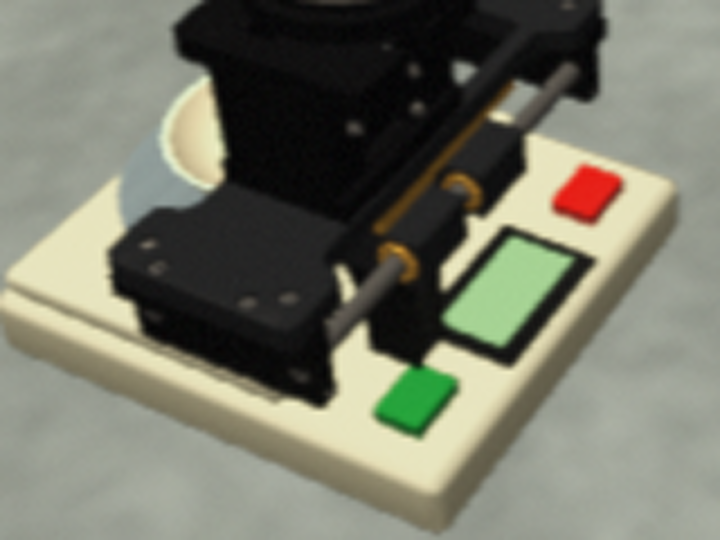

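```bash

python3 - <<'E'
from h import *
from scipy.optimize import least_squares
# use s2 pose; wrist proj now at tip ~8.6 lower: shift points by present-vs-then offset
t=np.array((450.5,303.6,51.3));x=np.array((.299,-.954,0));y=np.array((-.954,-.299,0));Z=np.array((0,0,1.))
now=np.array((449.9,303.3,42.7))
obs=dict(corner=np.array([90+417/4.5,210+347/4.5]),left=np.array([90+366/4.5,210+327/4.5]),right=np.array([90+437/4.5,210+330/4.5]))
for o in obs.values():
    pass
def f(q):
    cx,a0,a1,w,z=q  # offset along x, y-front (a0, towards +world x), y-back a1
    P=lambda sx,sy:t+(cx+sx*w)*x+sy*y+z*Z
    e=list(proj("side",P(-1,a1))-obs["corner"])+list(proj("side",P(-1,a0))-obs["left"])+list(proj("side",P(1,a1))-obs["right"])
    W=lambda p:proj("wrist",p-t+now)
    e+=[W(P(-1,a0))[0]-(180+320/5),W(P(1,a0))[0]-(180+470/5),W(P(0,a0))[1]-224.6]
    return e
s=least_squares(f,[0,-9,9,11,0]);print("cx,front,back,w,z",s.x.round(1),s.fun.round(1))
E
```

```text
cx,front,back,w,z [ 0.8 -9.9 10.5  9.  24.3] [-0.4  0.7  0.7  1.1  1.2 -2.8  0.4 -1.  -0.4]
```

```bash

python3 -m pendant '[{"wx":0,"wy":0,"wz":0,"dx":0,"dy":0,"dz":0.001,"fingers":1},{"wx":0,"wy":0,"wz":0,"dx":0,"dy":0,"dz":0.001,"fingers":1}]' | grep -E "pos|force"
python3 -m pendant '[{"wx":0,"wy":0,"wz":0,"dx":0,"dy":0,"dz":0.001,"fingers":1},{"wx":0,"wy":0,"wz":0,"dx":0,"dy":0,"dz":0.001,"fingers":1}]' | grep -E "pos|force"
python3 - <<'E'
from h import *
im=vision.capture("side")
cv2.imwrite("pics/s4.png",cv2.resize(im[250:330,130:230,::-1],None,fx=7,fy=7,interpolation=cv2.INTER_CUBIC))
im=vision.capture("wrist")
cv2.imwrite("pics/w4.png",cv2.resize(im[180:270,200:320,::-1],None,fx=6,fy=6,interpolation=cv2.INTER_CUBIC))
need((0,0,0))
E
```

```text
tool_pos: [449.9, 303.3, 52.7]
contact_force: [0.6, -0.0, -0.4]
tool_pos: [449.9, 303.3, 51.7]
contact_force: [0.7, -0.4, 0.2]
t 6.72 tip [450.  303.4  40.7] F [ 0.2  0.6 -1. ] open 0.7 {'d': array([0.1552, 0.52  , 0.0408])}
```

View pics/s4.png

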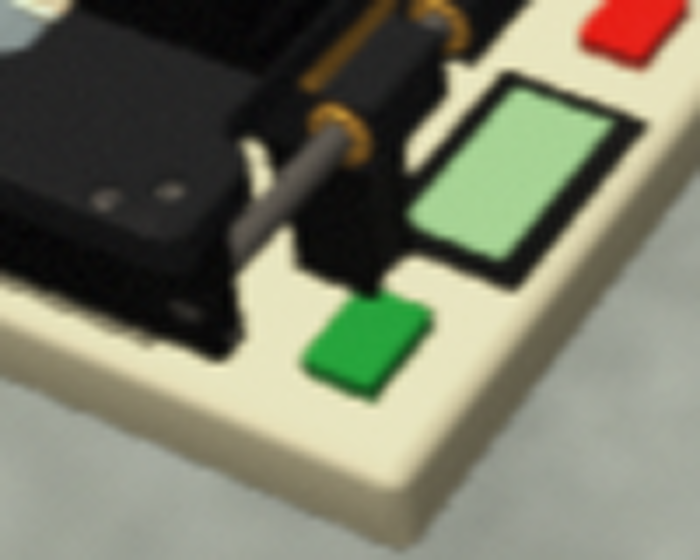

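View pics/w4.png

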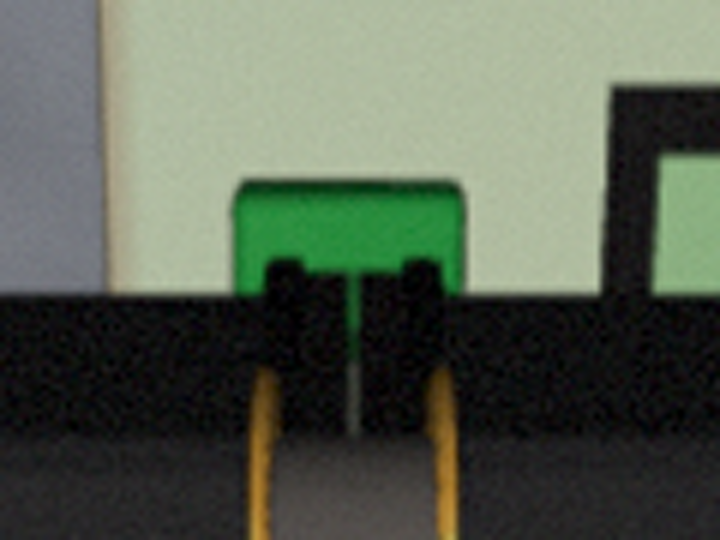

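```bash

python3 -m pendant '[{"wx":0,"wy":0,"wz":0,"dx":0,"dy":0,"dz":0.001,"fingers":1},{"wx":0,"wy":0,"wz":0,"dx":0,"dy":0,"dz":0.002,"fingers":1},{"wx":0,"wy":0,"wz":0,"dx":0,"dy":0,"dz":0.003,"fingers":1},{"wx":0,"wy":0,"wz":0,"dx":0,"dy":0,"dz":0.003,"fingers":1}]' | grep -E "pos|force"
python3 - <<'E'
from h import *
im=vision.capture("side")
cv2.imwrite("pics/s5.png",cv2.resize(im[250:330,130:230,::-1],None,fx=7,fy=7,interpolation=cv2.INTER_CUBIC))
im=vision.capture("scene")
cv2.imwrite("pics/c5.png",cv2.resize(im[60:200,250:400,::-1],None,fx=4,fy=4,interpolation=cv2.INTER_CUBIC))
need((0,0,0))
E
```

```text
tool_pos: [449.9, 303.3, 48.6]
contact_force: [0.4, 0.1, -0.7]
t 7.33 tip [450.  303.4  37.7] F [-0.   0.3 -0.3] open 0.3 {'d': array([0.1552, 0.52  , 0.0377])}
```

View pics/s5.png

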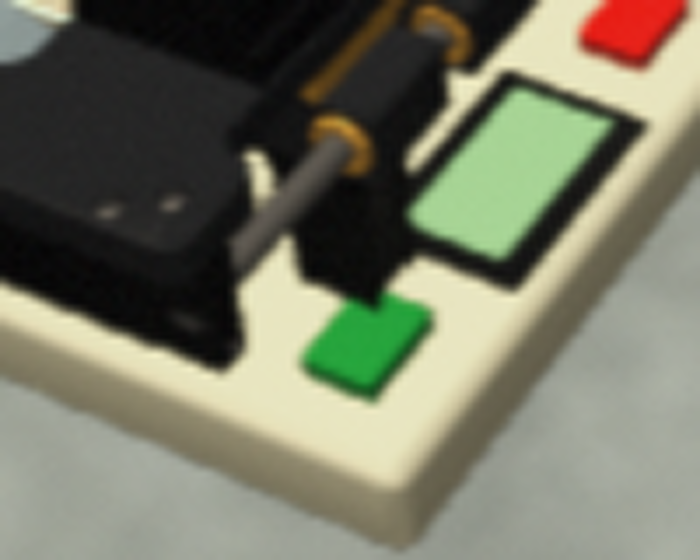

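View pics/c5.png

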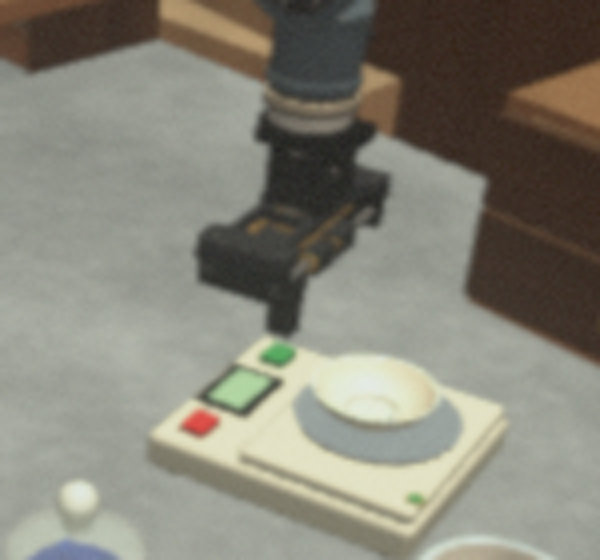

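```bash

python3 -m pendant '[{"wx":0,"wy":0,"wz":0,"dx":0,"dy":0,"dz":0.002,"fingers":1},{"wx":0,"wy":0,"wz":0,"dx":0,"dy":0,"dz":0.004,"fingers":1},{"wx":0,"wy":0,"wz":0,"dx":0,"dy":0,"dz":0.006,"fingers":1},{"wx":0,"wy":0,"wz":0,"dx":0,"dy":0,"dz":0.008,"fingers":1},{"wx":0,"wy":0,"wz":0,"dx":0,"dy":0,"dz":0.008,"fingers":1}]' | grep -E "pos|force"
python3 - <<'E'
from h import *
im=vision.capture("side")
cv2.imwrite("pics/s6.png",cv2.resize(im[250:330,130:230,::-1],None,fx=7,fy=7,interpolation=cv2.INTER_CUBIC))
need((0,0,0))
E
```

```text
tool_pos: [449.8, 303.3, 40.5]
contact_force: [0.3, -0.0, 0.3]
t 8.0 tip [449.9 303.3  29.6] F [0.1 0.6 1.7] open 0.5 {'d': array([0.1552, 0.5199, 0.0298])}
```

View pics/s6.png

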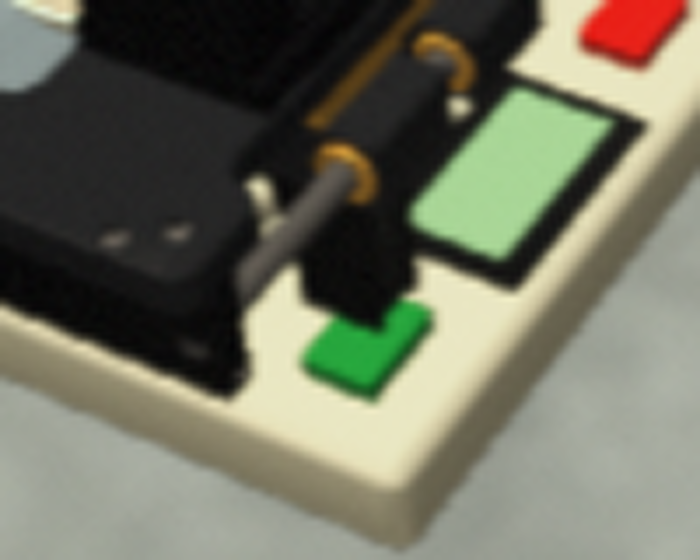

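```bash

python3 -m pendant '[{"wx":0,"wy":0,"wz":0,"dx":0,"dy":0,"dz":0.001,"fingers":1},{"wx":0,"wy":0,"wz":0,"dx":0,"dy":0,"dz":0.002,"fingers":1},{"wx":0,"wy":0,"wz":0,"dx":0,"dy":0,"dz":0.002,"fingers":1}]' | grep -E "pos|force"
python3 -m pendant '[{"wx":0,"wy":0,"wz":0,"dx":0,"dy":0,"dz":0.001,"fingers":1},{"wx":0,"wy":0,"wz":0,"dx":0,"dy":0,"dz":0.002,"fingers":1},{"wx":0,"wy":0,"wz":0,"dx":0,"dy":0,"dz":0.002,"fingers":1}]' | grep -E "pos|force"
```

```text
tool_pos: [449.9, 303.3, 38.7]
contact_force: [-0.8, -0.9, -0.3]
tool_pos: [449.9, 303.3, 36.7]
contact_force: [0.5, 0.4, 0.1]
```

```bash

python3 -m pendant '[{"wx":0,"wy":0,"wz":0,"dx":0,"dy":0,"dz":0.001,"fingers":1},{"wx":0,"wy":0,"wz":0,"dx":0,"dy":0,"dz":0.002,"fingers":1},{"wx":0,"wy":0,"wz":0,"dx":0,"dy":0,"dz":0.002,"fingers":1}]' | grep -E "pos|force"
python3 - <<'E'
from h import *
im=vision.capture("side")
cv2.imwrite("pics/s7.png",cv2.resize(im[250:330,130:230,::-1],None,fx=7,fy=7,interpolation=cv2.INTER_CUBIC))
im=vision.capture("wrist")
cv2.imwrite("pics/w7.png",cv2.resize(im[180:270,200:320,::-1],None,fx=6,fy=6,interpolation=cv2.INTER_CUBIC))
need((0,0,0))
E
```

```text
tool_pos: [449.9, 303.4, 34.7]
contact_force: [-1.4, 0.0, 0.3]
t 9.22 tip [450.  303.4  23.7] F [ 0.1 -0.  -0.2] open 1.1 {'d': array([0.1552, 0.52  , 0.0237])}
```

View pics/s7.png

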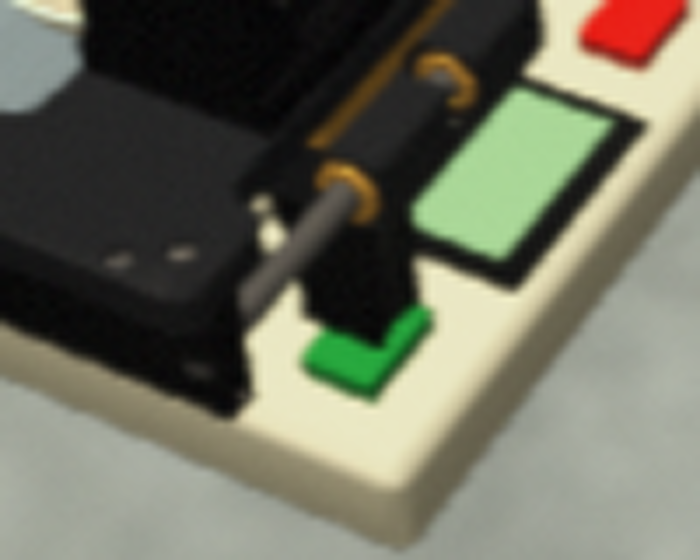

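View pics/w7.png

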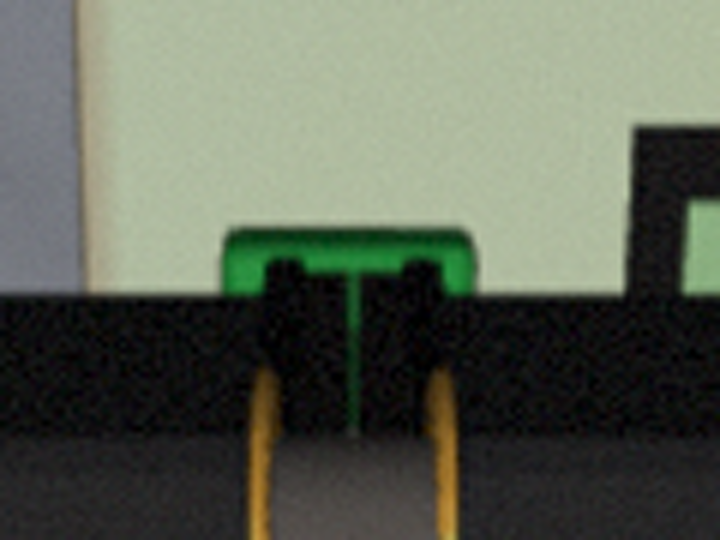

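```bash

python3 -m pendant '[{"wx":0,"wy":0,"wz":0,"dx":0,"dy":0,"dz":0.001,"fingers":1},{"wx":0,"wy":0,"wz":0,"dx":0,"dy":0,"dz":0.0015,"fingers":1},{"wx":0,"wy":0,"wz":0,"dx":0,"dy":0,"dz":0.0015,"fingers":1}]' | grep -E "pos|force"
python3 -m pendant '[{"wx":0,"wy":0,"wz":0,"dx":0,"dy":0,"dz":0.001,"fingers":1},{"wx":0,"wy":0,"wz":0,"dx":0,"dy":0,"dz":0.0015,"fingers":1},{"wx":0,"wy":0,"wz":0,"dx":0,"dy":0,"dz":0.0015,"fingers":1}]' | grep -E "pos|force"
```

```text
tool_pos: [449.9, 303.4, 33.2]
contact_force: [-0.6, 0.8, 0.4]
tool_pos: [449.9, 303.4, 31.7]
contact_force: [-0.8, 0.2, -0.4]
```

```bash

python3 -m pendant '[{"wx":0,"wy":0,"wz":0,"dx":0,"dy":0,"dz":0.001,"fingers":1},{"wx":0,"wy":0,"wz":0,"dx":0,"dy":0,"dz":0.001,"fingers":1}]' | grep -E "pos|force"
python3 - <<'E'
from rig import r
print(r.state()["contact_force"])
E
```

```text
tool_pos: [449.9, 303.4, 30.7]
contact_force: [-0.3, -0.2, 0.1]
[-0.34386329 -0.18124724  0.13695224]
```

```bash

python3 -m pendant '[{"wx":0,"wy":0,"wz":0,"dx":0,"dy":0,"dz":0.001,"fingers":1},{"wx":0,"wy":0,"wz":0,"dx":0,"dy":0,"dz":0.001,"fingers":1}]' | grep -E "pos|force"
python3 -m pendant '[{"wx":0,"wy":0,"wz":0,"dx":0,"dy":0,"dz":0.001,"fingers":1},{"wx":0,"wy":0,"wz":0,"dx":0,"dy":0,"dz":0.001,"fingers":1}]' | grep -E "pos|force"
python3 - <<'E'
from h import *
im=vision.capture("side")
cv2.imwrite("pics/s8.png",cv2.resize(im[250:330,130:230,::-1],None,fx=7,fy=7,interpolation=cv2.INTER_CUBIC))
E
```

```text
tool_pos: [450.0, 303.4, 29.7]
contact_force: [0.7, -0.5, 0.1]
tool_pos: [450.0, 303.4, 28.8]
contact_force: [0.4, -0.2, 2.0]
```

View pics/s8.png

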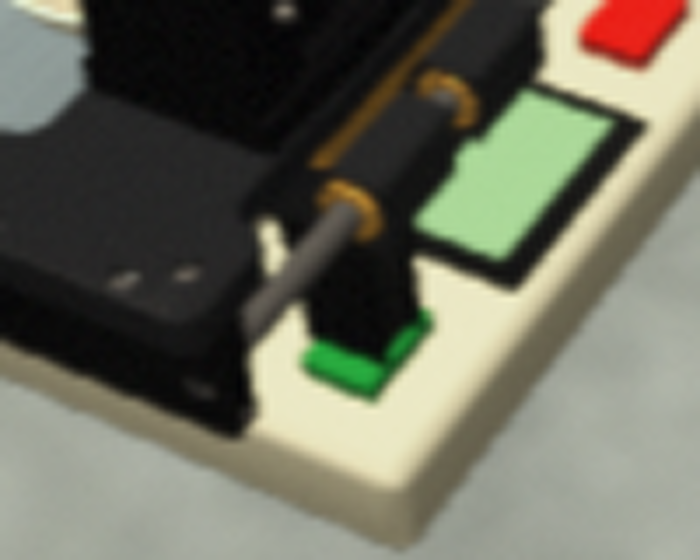

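```bash

for i in 1 2 3; do
python3 -m pendant '[{"wx":0,"wy":0,"wz":0,"dx":0,"dy":0,"dz":0.001,"fingers":1},{"wx":0,"wy":0,"wz":0,"dx":0,"dy":0,"dz":0.001,"fingers":1}]' | grep -E "pos|force"
done
```

```text
tool_pos: [450.0, 303.4, 27.8]
contact_force: [-0.8, -0.1, 2.3]
tool_pos: [450.0, 303.4, 26.8]
contact_force: [-0.6, -0.3, 4.2]
tool_pos: [450.0, 303.4, 25.8]
contact_force: [-0.0, -0.5, 5.2]
```

```bash

python3 -m pendant '[{"wx":0,"wy":0,"wz":0,"dx":0,"dy":0,"dz":0.0007,"fingers":1},{"wx":0,"wy":0,"wz":0,"dx":0,"dy":0,"dz":0.0007,"fingers":1}]' | grep -E "pos|force"
```

```text
tool_pos: [450.0, 303.4, 25.5]
contact_force: [-0.6, -1.1, 8.4]
```

Bottomed out (5.2 → 8.4 N with motion stopping). Release.

```bash

python3 -m pendant '[{"wx":0,"wy":0,"wz":0,"dx":0,"dy":0,"dz":-0.002,"fingers":1},{"wx":0,"wy":0,"wz":0,"dx":0,"dy":0,"dz":-0.006,"fingers":1},{"wx":0,"wy":0,"wz":0,"dx":0,"dy":0,"dz":-0.02,"fingers":1},{"wx":0,"wy":0,"wz":0,"dx":0,"dy":0,"dz":-0.06,"fingers":1},{"wx":0,"wy":0,"wz":0,"dx":0,"dy":0,"dz":-0.11,"fingers":1},{"wx":0,"wy":0,"wz":0,"dx":0,"dy":0,"dz":-0.16,"fingers":1},{"wx":0,"wy":0,"wz":0,"dx":0,"dy":0,"dz":-0.21,"fingers":1},{"wx":0,"wy":0,"wz":0,"dx":0,"dy":0,"dz":-0.25,"fingers":1}]' | grep -E "time|pos|force"
python3 - <<'E'
from h import *
im=vision.capture("side");cv2.imwrite("pics/s9.png",im[:,:,::-1])
need((520,0,280));need((602,-365,280))
E
```

```text
time_s: 12.78
tool_pos: [450.0, 303.4, 278.0]
contact_force: [0.7, 0.7, -0.2]
t 12.82 tip [453.1 304.8 272.3] F [1.9 0.7 2.9] open 0.5 {'d': array([ 0.3109,  0.027 , -0.0084])}
t 12.82 tip [453.1 304.8 272.3] F [1.9 0.7 2.9] open 0.5 {'d': array([ 0.6837,  0.0578, -0.0092])}
```

View pics/s9.png

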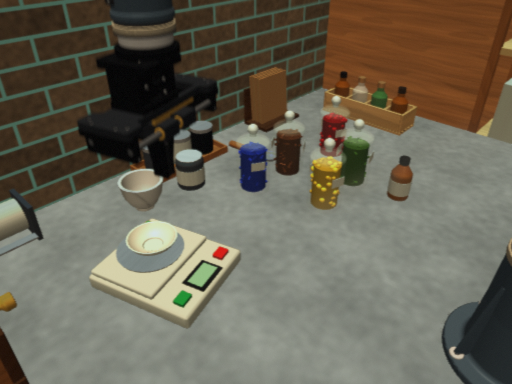

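```bash

python3 -m pendant '[{"wx":0,"wy":0,"wz":0,"dx":0.03,"dy":0.003,"dz":0,"fingers":1},{"wx":0,"wy":0,"wz":0,"dx":0.08,"dy":0.007,"dz":0,"fingers":1},{"wx":0,"wy":0,"wz":0,"dx":0.13,"dy":0.011,"dz":0,"fingers":1},{"wx":0,"wy":0,"wz":0,"dx":0.18,"dy":0.015,"dz":0,"fingers":1},{"wx":0,"wy":0,"wz":0,"dx":0.23,"dy":0.02,"dz":0,"fingers":1},{"wx":0,"wy":0,"wz":0,"dx":0.28,"dy":0.024,"dz":0,"fingers":1},{"wx":0,"wy":0,"wz":0,"dx":0.33,"dy":0.028,"dz":0,"fingers":1},{"wx":0,"wy":0,"wz":0,"dx":0.38,"dy":0.032,"dz":0,"fingers":1}]' | grep -E "time|pos|force"
python3 -c "
from h import *
need((602,-365,280),(.297,-.953,0))"
```

```text
time_s: 13.82
tool_pos: [532.8, -70.4, 275.3]
contact_force: [0.4, 0.5, -1.0]
t 13.82 tip [532.8 -70.4 264.3] F [ 0.4  0.5 -1. ] open 0.4 {'d': array([ 0.3019,  0.0218, -0.0157]), 'w': array([-0.02,  0.  ,  0.05])}
```

```bash

python3 -m pendant '[{"wx":0,"wy":0,"wz":0,"dx":0.03,"dy":0.002,"dz":0,"fingers":1},{"wx":0,"wy":0,"wz":0,"dx":0.08,"dy":0.006,"dz":0,"fingers":1},{"wx":0,"wy":0,"wz":0,"dx":0.13,"dy":0.01,"dz":0,"fingers":1},{"wx":0,"wy":0,"wz":0,"dx":0.18,"dy":0.013,"dz":0,"fingers":1},{"wx":0,"wy":0,"wz":0,"dx":0.23,"dy":0.017,"dz":0,"fingers":1},{"wx":0,"wy":0,"wz":0,"dx":0.28,"dy":0.02,"dz":0,"fingers":1},{"wx":0,"wy":0,"wz":0,"dx":0.302,"dy":0.022,"dz":0,"fingers":1},{"wx":0,"wy":0,"wz":0,"dx":0.302,"dy":0.022,"dz":0,"fingers":1}]' | grep -E "time|pos|force"
python3 - <<'E'
from h import *
need((602,-365,180),(.297,-.953,0))
for c in("wrist","side","scene"):
    im=vision.capture(c);cv2.imwrite(f"pics/{c}10.png",im[:,:,::-1])
print(proj("wrist",(602,-365,165)),proj("wrist",(602,-365,178)))
E
```

```text
time_s: 14.82
tool_pos: [601.6, -365.2, 274.4]
contact_force: [-1.2, 1.3, -0.3]
t 14.82 tip [ 601.6 -365.1  263.4] F [-1.2  1.3 -0.3] open 0.5 {'d': array([ 0.    , -0.0005,  0.0834]), 'w': array([ 0.02,  0.03, -0.07])}
[260.74628969 190.97804878] [260.82297441 194.17136964]
```

View pics/wrist10.png

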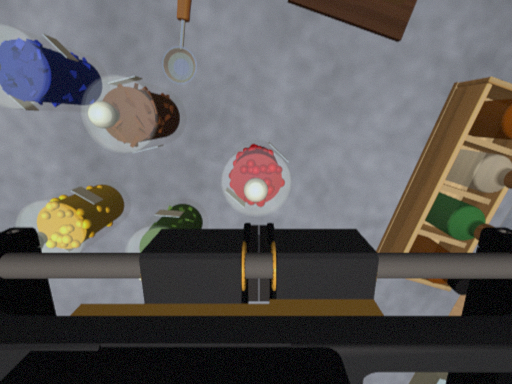

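View pics/side10.png

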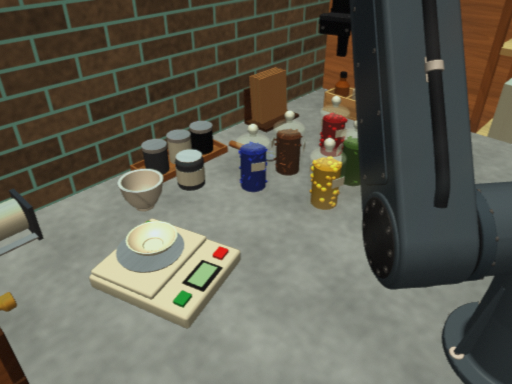

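View pics/scene10.png

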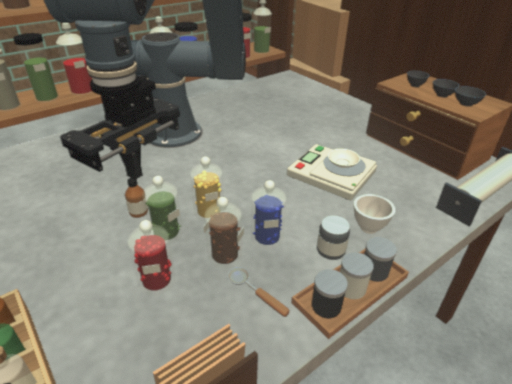

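Wrist view: red jar's knob at (256,190). The scene view shows the fingertips at (133,178), high above the jar.

```bash
python3 - <<'E'
from h import *
im=cv2.imread("pics/wrist10.png")[175:205,240:275].astype(int);m=im.min(2)>150
ys,xs=np.nonzero(m);print(len(xs),xs.mean()+240,ys.mean()+175,xs.min()+240,xs.max()+240,ys.min()+175,ys.max()+175)
u=((xs.min()+xs.max())/2+240,(ys.min()+ys.max())/2+175)
print(onz("wrist",u,165))
# blue, brown etc from wrist
print(onz("wrist",(101,114),165),"brown")
# scene tip check
print(proj("scene",(601.6,-365.2,274.4+13.5)),proj("scene",(601.6,-365.2,263.4)))
E
```

```text
448 256.5669642857143 191.328125 240 274 179 204
[ 600.25143215 -361.35535957  165.        ]
[ 629.73601596 -189.96299329  165.        ] brown
[133.57055892 176.338064  ] [135.85160958 187.18004588]
```

```bash
python3 - <<'E'
from h import *
im=cv2.imread("pics/wrist10.png");cv2.imwrite("pics/w10z.png",cv2.resize(im[165:245,210:310],None,fx=7,fy=7,interpolation=cv2.INTER_CUBIC))
c=im[175:205,240:275];m=(c.min(2)>185).astype(np.uint8);k,l,st,ce=cv2.connectedComponentsWithStats(m)
for i in range(1,k):
    if st[i][4]>40: print(st[i],ce[i]+[240,175],onz("wrist",ce[i]+[240,175],165))
E
```

```text
[  6   7  18  18 248] [254.65322581 190.39516129] [ 600.66409668 -358.60312787  165.        ]
```

View pics/w10z.png

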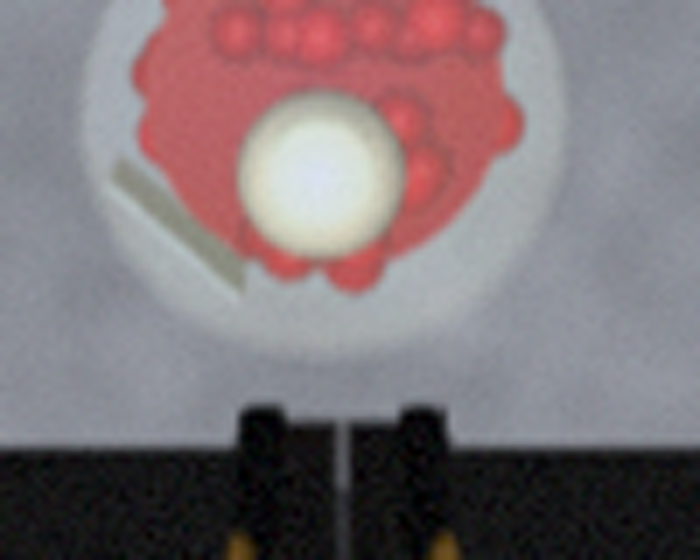

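```bash

python3 -m pendant '[{"wx":0,"wy":0,"wz":0,"dx":-0.003,"dy":0,"dz":0.025,"fingers":1},{"wx":0,"wy":0,"wz":0,"dx":-0.003,"dy":0,"dz":0.055,"fingers":1},{"wx":0,"wy":0,"wz":0,"dx":-0.003,"dy":0,"dz":0.075,"fingers":1},{"wx":0,"wy":0,"wz":0,"dx":-0.003,"dy":0,"dz":0.085,"fingers":1},{"wx":0,"wy":0,"wz":0,"dx":-0.003,"dy":0,"dz":0.085,"fingers":1}]' | grep -E "time|pos|force"
python3 - <<'E'
from h import *
a=[]
for c,b in(("wrist",(210,165,310,245)),("scene",(105,170,205,250))):
    im=vision.capture(c)[:,:,::-1];x0,y0,x1,y1=b
    a.append(cv2.resize(im[y0:y1,x0:x1],None,fx=6,fy=6,interpolation=cv2.INTER_CUBIC))
    cv2.imwrite(f"pics/{c}11z.png",a[-1])
print(proj("scene",(601,-362,165)),proj("scene",(601,-362,178)),proj("scene",(601,-362,203)),proj("wrist",(601,-362,165)))
E
```

```text
time_s: 15.6
tool_pos: [601.0, -359.6, 189.9]
contact_force: [0.5, -0.8, 0.7]
[145.51279086 225.87515866] [144.50254527 221.00182624] [142.50241965 211.35340306] [258.83790343 218.77331154]
```

View pics/wrist11z.png

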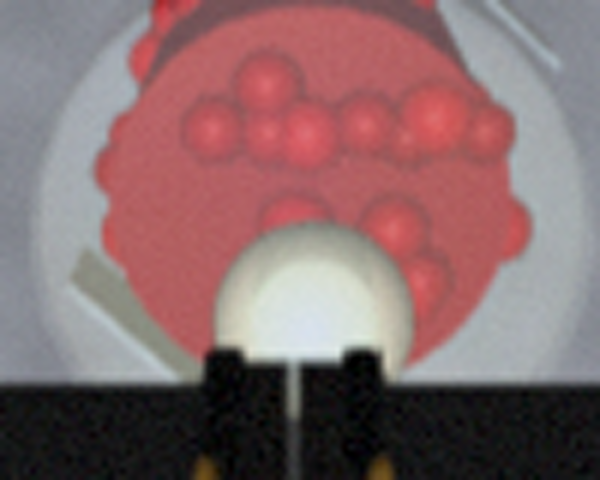

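View pics/scene11z.png

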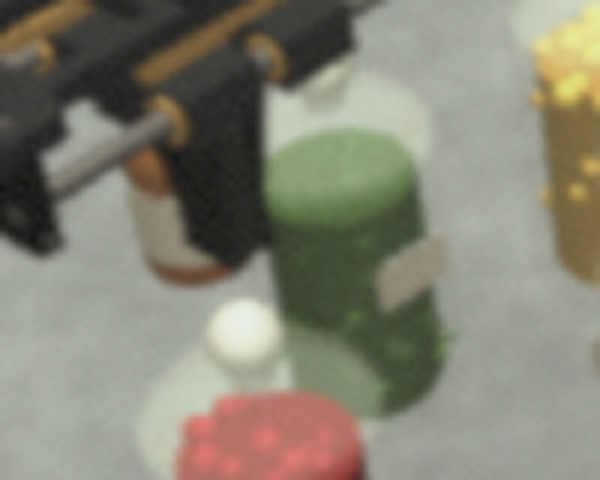

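```bash

python3 -m pendant '[{"wx":0,"wy":0,"wz":0,"dx":0.002,"dy":0,"dz":0,"fingers":1},{"wx":0,"wy":0,"wz":0,"dx":0.002,"dy":0,"dz":0,"fingers":1},{"wx":0,"wy":0,"wz":0,"dx":0.002,"dy":0,"dz":0,"fingers":1},{"wx":0,"wy":0,"wz":0,"dx":0.002,"dy":0,"dz":0,"fingers":1},{"wx":0,"wy":0,"wz":0,"dx":0.002,"dy":0,"dz":0,"fingers":1},{"wx":0,"wy":0,"wz":0,"dx":0.002,"dy":0,"dz":0,"fingers":1},{"wx":0,"wy":0,"wz":0,"dx":0.002,"dy":0,"dz":0,"fingers":1},{"wx":0,"wy":0,"wz":0,"dx":0.002,"dy":0,"dz":0,"fingers":1}]' | grep -E "time|pos|force"
python3 -m pendant '[{"wx":0,"wy":0,"wz":0,"dx":0,"dy":0,"dz":0,"fingers":1},{"wx":0,"wy":0,"wz":0,"dx":0,"dy":0,"dz":0,"fingers":1},{"wx":0,"wy":0,"wz":0,"dx":0,"dy":0,"dz":0,"fingers":1},{"wx":0,"wy":0,"wz":0,"dx":0,"dy":0,"dz":0,"fingers":1},{"wx":0,"wy":0,"wz":0,"dx":0,"dy":0,"dz":0,"fingers":1},{"wx":0,"wy":0,"wz":0,"dx":0,"dy":0,"dz":0,"fingers":1},{"wx":0,"wy":0,"wz":0,"dx":0,"dy":0,"dz":0,"fingers":1},{"wx":0,"wy":0,"wz":0,"dx":0,"dy":0,"dz":0,"fingers":1}]' | grep -E "time|pos|force"
python3 - <<'E'
from h import *
im=vision.capture("wrist")[:,:,::-1]
cv2.imwrite("pics/w12z.png",cv2.resize(im[165:245,210:310],None,fx=6,fy=6,interpolation=cv2.INTER_CUBIC))
E
```

```text
time_s: 16.7
tool_pos: [601.7, -362.7, 190.0]
contact_force: [-0.3, -0.2, -0.3]
time_s: 17.7
tool_pos: [601.8, -362.7, 190.1]
contact_force: [-0.0, 1.0, 0.8]
```

View pics/w12z.png

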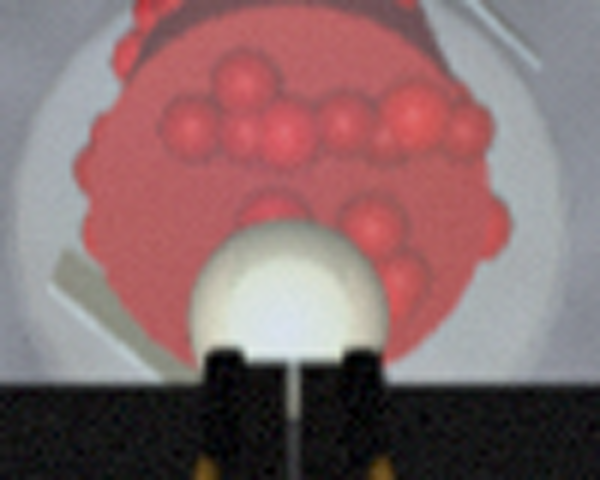

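```bash

python3 -m pendant '[{"wx":0,"wy":0,"wz":0,"dx":0,"dy":0,"dz":0,"fingers":1},{"wx":0,"wy":0,"wz":0,"dx":0,"dy":0,"dz":0,"fingers":1},{"wx":0,"wy":0,"wz":0,"dx":0,"dy":0,"dz":-0.025,"fingers":1},{"wx":0,"wy":0,"wz":0,"dx":0,"dy":0,"dz":-0.06,"fingers":1},{"wx":0,"wy":0,"wz":0,"dx":0,"dy":0,"dz":-0.085,"fingers":1},{"wx":0,"wy":0,"wz":0,"dx":-0.03,"dy":-0.014,"dz":-0.09,"fingers":1},{"wx":0,"wy":0,"wz":0,"dx":-0.075,"dy":-0.035,"dz":-0.09,"fingers":1},{"wx":0,"wy":0,"wz":0,"dx":-0.11,"dy":-0.05,"dz":-0.09,"fingers":1}]' | grep -E "time|pos|force"
python3 -c "
from h import *
need((642,-74,264),(.297,-.953,0))"
```

```text
time_s: 18.75
tool_pos: [616.7, -241.1, 280.3]
contact_force: [0.5, 0.2, 0.3]
t 18.75 tip [ 616.7 -241.1  269.3] F [0.5 0.2 0.3] open 0.6 {'d': array([-0.1519, -0.074 ,  0.0053]), 'w': array([-0.03,  0.01,  0.07])}
```

```bash

python3 -m pendant '[{"wx":0,"wy":0,"wz":0,"dx":-0.03,"dy":-0.015,"dz":0,"fingers":1},{"wx":0,"wy":0,"wz":0,"dx":-0.07,"dy":-0.034,"dz":0,"fingers":1},{"wx":0,"wy":0,"wz":0,"dx":-0.11,"dy":-0.054,"dz":0,"fingers":1},{"wx":0,"wy":0,"wz":0,"dx":-0.14,"dy":-0.069,"dz":0,"fingers":1},{"wx":0,"wy":0,"wz":0,"dx":-0.152,"dy":-0.074,"dz":0,"fingers":1},{"wx":0,"wy":0,"wz":0,"dx":-0.152,"dy":-0.074,"dz":0,"fingers":1},{"wx":0,"wy":0,"wz":0,"dx":-0.152,"dy":-0.074,"dz":0,"fingers":1}]' | grep -E "time|pos|force"
python3 - <<'E'
from h import *
im=vision.capture("wrist")[:,:,::-1]
cv2.imwrite("pics/w13z.png",cv2.resize(im[165:245,210:310],None,fx=6,fy=6,interpolation=cv2.INTER_CUBIC))
print(proj("wrist",(642,-74,165)))
need((642,-74,264),(.297,-.953,0))
E
```

```text
time_s: 19.62
tool_pos: [641.8, -77.1, 280.0]
contact_force: [-0.1, 0.2, -1.2]
[255.09792396 188.31345352]
t 19.68 tip [641.8 -77.2 269. ] F [ 0.5 -0.6  0.1] open 0.4 {'d': array([-0.003 , -0.0011,  0.005 ]), 'w': array([ 0.01, -0.03, -0.03])}
```

View pics/w13z.png

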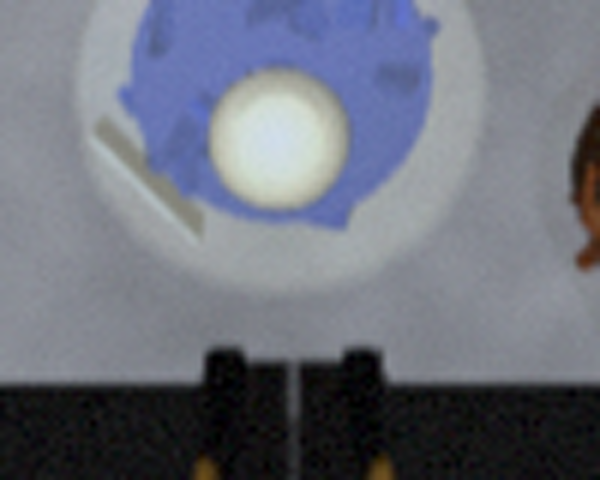

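```bash

python3 -m pendant '[{"wx":0,"wy":0,"wz":0,"dx":-0.002,"dy":-0.0015,"dz":0.025,"fingers":1},{"wx":0,"wy":0,"wz":0,"dx":-0.002,"dy":-0.0015,"dz":0.055,"fingers":1},{"wx":0,"wy":0,"wz":0,"dx":-0.002,"dy":-0.0015,"dz":0.08,"fingers":1},{"wx":0,"wy":0,"wz":0,"dx":-0.002,"dy":-0.0015,"dz":0.09,"fingers":1},{"wx":0,"wy":0,"wz":0,"dx":-0.002,"dy":-0.0015,"dz":0.09,"fingers":1},{"wx":0,"wy":0,"wz":0,"dx":-0.002,"dy":-0.0015,"dz":0.09,"fingers":1}]' | grep -E "time|pos|force"
python3 - <<'E'
from h import *
need((642.7,-75,179))
for c,b in(("wrist",(210,165,310,245)),("scene",(220,140,320,220)),("side",(210,70,310,150))):
    im=vision.capture(c)[:,:,::-1];x0,y0,x1,y1=b
    cv2.imwrite(f"pics/{c}14z.png",cv2.resize(im[y0:y1,x0:x1],None,fx=6,fy=6,interpolation=cv2.INTER_CUBIC))
print(proj("scene",(642.7,-75,165)),proj("scene",(642.7,-75,203)),proj("side",(642.7,-75,165)),proj("side",(642.7,-75,203)),proj("wrist",(642.7,-75,165)))
E
```

```text
time_s: 20.42
tool_pos: [643.6, -73.9, 191.3]
contact_force: [-0.4, -0.8, -0.0]
t 20.43 tip [643.6 -73.9 180.3] F [-0.4 -0.8 -0. ] open 0.3 {'d': array([0.0008, 0.0012, 0.0013])}
[268.84119554 185.48604428] [269.38801783 171.84572699] [252.86920986 128.61498441] [252.76123216 113.80983572] [259.19874261 218.7953666 ]
```

View pics/wrist14z.png

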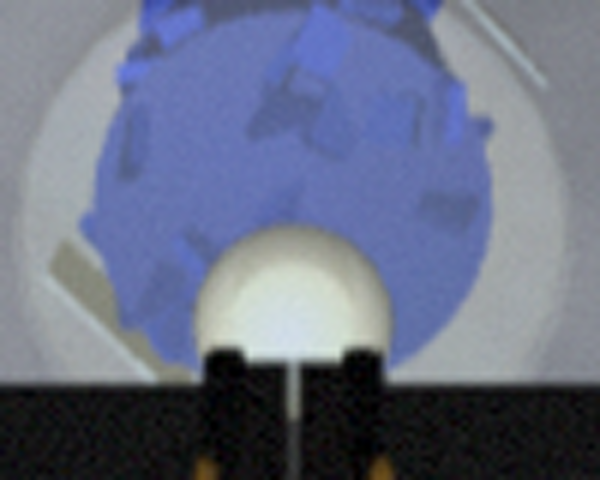

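View pics/scene14z.png

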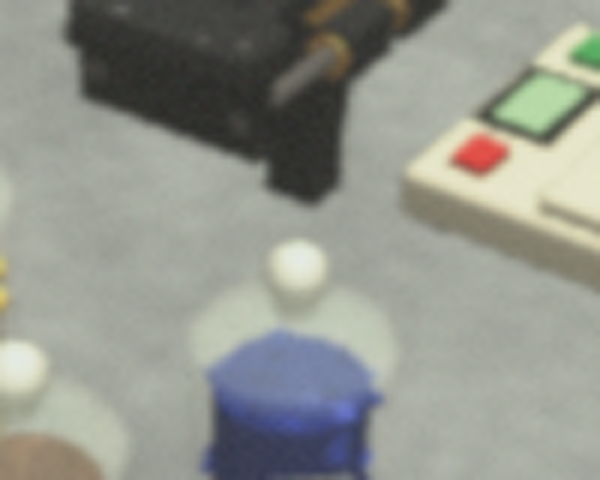

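View pics/side14z.png

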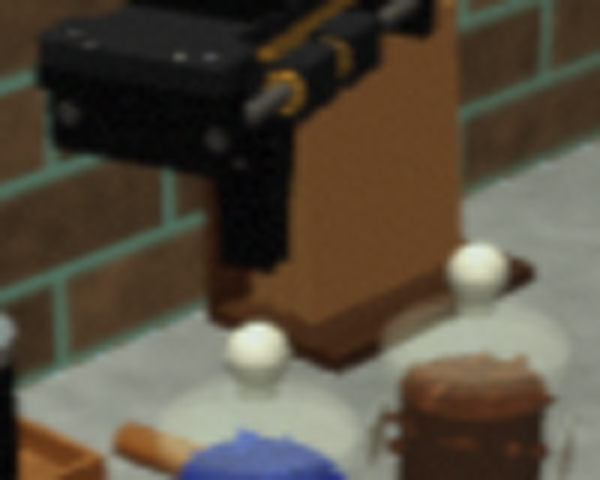

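Fingertips are centred over the blue knob, about 24 mm above its top in both views. I'll hold for two seconds, run a last check and hand in.

```bash

for i in 1 2; do python3 -m pendant '[{"wx":0,"wy":0,"wz":0,"dx":0,"dy":0,"dz":0,"fingers":1},{"wx":0,"wy":0,"wz":0,"dx":0,"dy":0,"dz":0,"fingers":1},{"wx":0,"wy":0,"wz":0,"dx":0,"dy":0,"dz":0,"fingers":1},{"wx":0,"wy":0,"wz":0,"dx":0,"dy":0,"dz":0,"fingers":1},{"wx":0,"wy":0,"wz":0,"dx":0,"dy":0,"dz":0,"fingers":1},{"wx":0,"wy":0,"wz":0,"dx":0,"dy":0,"dz":0,"fingers":1},{"wx":0,"wy":0,"wz":0,"dx":0,"dy":0,"dz":0,"fingers":1},{"wx":0,"wy":0,"wz":0,"dx":0,"dy":0,"dz":0,"fingers":1}]' | grep -E "time|pos|force"; done
python3 - <<'E'
from h import *
im=vision.capture("scene")[:,:,::-1];cv2.imwrite("pics/scene15.png",im)
E
```

```text
time_s: 21.58
tool_pos: [642.7, -73.3, 190.0]
contact_force: [0.2, 0.1, 1.0]
time_s: 22.58
tool_pos: [642.7, -73.3, 190.0]
contact_force: [0.4, 0.1, 0.7]
```

View pics/scene15.png

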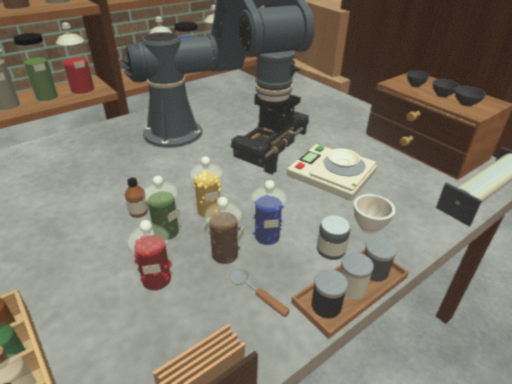

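Everything stands where it was, and the arm is pointing at the blue jar.

```bash
python3 -c "
from rig import r
print(r.hand_in(), r.state()['time_s'])"
```

```text
the job is handed in; nothing more can be done
the job is handed in; nothing more can be done
```

The job is done and handed in at about 22.6 s, well inside the 61 s limit.

- **Tare key:** I pressed it with closed fingers. The force rose steadily from 2 N to 5 N, then jumped to 8.4 N as the key stopped moving, so I took it as fully down. I then let it come up, and the side picture showed it back up.
- **Red rose hips:** I pointed about 25 mm above the knob for a little over two seconds, with no contact. I shifted the fingertips about 3 mm sideways at the start of the hold to centre them.
- **Blue cornflowers:** The arm finished centred over the knob, about 23–26 mm above it in the side and scene views. It was steady for the last two seconds with contact force at noise level.
- **Other jars and things:** The fingertips passed about 110 mm above the other jars. The last scene picture showed all jars and the other things where they started.

**One disagreement:** the closed fingertips really sit about 13.5 mm behind the TCP, not 11 mm ahead as stated. The pictures suggested it and the contact with the key confirmed it, so all pointing heights use the corrected value. The wrist camera projection was also off by about 2 px (1–2 mm), so I centred over the knobs by eye, relative to the fingers.

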